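# Bring the tomatillo round to the molcajete in the toasting pan

### The job

Lift the small toasting pan off its trivet by the wooden handle, with the loose tomatillo riding in the middle of its hollow, and turn it a quarter turn in the air so that the handle lies parallel to the counter's front edge and the pouring lip faces the molcajete. Bring the lip in from the side until it hangs over the middle of the molcajete's bowl, with the pan's underside just clear of the stone rim, and finish there still holding the pan, level and at rest: do not tip it out yet. On the way keep the pan level and the tomatillo centred without touching it, do not let the pan knock the molcajete, and leave the other things on the counter where they are.

Things in the scene. Friction and masses are not known exactly. Their poses are not given: they have to be found in the camera images.
- pan: Small dark steel toasting pan, 0.21 kg, loose on a 10 mm cork trivet: round dish 147 mm across, 27 mm high, flat foot 88 mm across; hollow floor rising 8 degrees from its middle (6 mm up) to 30 mm out, then 21 degrees. Pouring lip on one side, wooden handle opposite. Origin: centre of underside; x axis from handle to lip, z up. Starts with the handle towards the robot, within 15 degrees.
- pan_grip (a point): Point to grip, in the core of the pan's wooden handle, at x = -135 mm on the pan's axes, 43 mm above its underside. The handle is a level, flat-sided bar along the pan's x from x = -102 to -212 mm, 18 mm wide, 22 mm tall: gripped from above with the fingers closing across it, it carries the pan. The pan's centre of mass lies about 25 mm from the origin towards the handle.
- pan_lip (a point): Tip of the pouring lip, on the pan's axes 84 mm ahead of the origin (x = +84 mm), 23 mm above the underside.
- tomatillo: Firm husked tomatillo, a green ball 44 mm in diameter, 45 g, lying loose in the pan's hollow. Origin at its centre (28 mm above the pan's underside when centred). It rolls with a little resistance. Its axes mean nothing.
- molcajete: Grey basalt mortar bowl on three stub legs, 150 mm across and 100 mm high, 3 kg, standing firm. Origin: centre of its underside, on the counter. It stands to the left or to the right of the pan, on the other side of the robot's midline.
- molcajete_mouth (a point): Centre of the molcajete's mouth, level with its rim, 100 mm above the counter. The mouth is 122 mm across inside.
- counter_mid (a point): Fixed point in the middle of the bare counter top. Its y axis runs parallel to the counter's straight front edge (the edge farthest from the robot, running left to right), its x axis points from the robot to that edge.
- squeezer: Yellow enamelled aluminium lime squeezer lying closed, 240 mm long, 76 mm wide, 57 mm high. Origin under the middle of its cup; the handles point along its -x. To be left alone.
- jar_tall: Amber glass jar with a clip-on lid, 72 mm across, 125 mm high. Origin: centre of its underside. To be left alone.
- jar_short: Amber glass jar with a clip-on lid, 76 mm across, 95 mm high. Origin: centre of its underside. To be left alone.
- pestle: Wooden double-ended pestle lying on the counter, 170 mm long along its x axis, 38 mm thick at the ends. Origin under its middle. To be left alone.
- garlic: Head of garlic, 52 mm across, 45 mm high. Origin: centre of its underside. To be left alone.
- salt_dish: Small terracotta salt bowl, 74 mm across, 32 mm high. Origin: centre of its underside. To be left alone.
- spoon: Wooden spoon lying on the counter, 270 mm long along its x axis, its bowl at +x. To be left alone.

How it is judged:
By the outcome, as a careful person would: the job done as asked, in the order asked, and still so for the second after the job is handed in, while the arm keeps its last pose, push and grip.
It also fails if it takes over 51 s, if anything falls off the work surface, if the arm or the gripper's body presses on something with over 40 N, if the wrist force passes 120 N, or if a joint passes its speed limit or range.

### The arm

A 6-joint arm with a two-finger parallel gripper is mounted at the origin on the work surface. World frame = base frame: x ahead of the robot, y to its left, z up, the work surface at z = 0. Lengths are in m, angles in rad, forces in N, time in s.
With the tool pointing down it reaches from about 0.25 to 0.775 m from the base axis. Payload 4 kg.
Tool frame: the origin (TCP) lies on the centre line of the jaws, within the pads' length; the fingertips stand 25 mm ahead of it and the grasp point (between the pads) lies 6 mm ahead of it; z points along the fingers, y is the line along which they close (so a half turn about z gives the same grasp; the last joint's range is limited). The gripper opens to 94 mm and grips with 3 to 60 N. Pads are 16 mm wide; open, the fingers measure 119 mm over their backs; the gripper's body (75 mm by 177 mm) begins 78 mm behind the grasp point.
Start: joints at [-1.414, 0.087, 1.371, -0, 1.684, -0.103], TCP at [0.141, -0.532, 0.231] pointing down, gripper open.
Joint ranges: [-3.1, 3.1], [-0.76, 2.03], [0.27, 2.55], [-1.08, 4.22], [0.17, 2.65], [-2.57, 2.57]. Speed limits (rad/s): [2.79, 2.79, 3.14, 3.14, 3.14, 3.14].

### API

Orientations are given as [roll, pitch, yaw] about the fixed x, y, z axes, in that order (R = Rz(yaw) Ry(pitch) Rx(roll)).
In Python, from bench import robot, imaging gives the robot as it stands. The module is installed in compiled form; this text tells all that it offers.
- The arm moves only by the tool drive_tool, never from a script. Its argument "series" is a list of rows, each a list of 3 entries, a list of its own where there are three numbers: the finger opening in m, from 0 to 0.094, then the shift along the tool's x, y, z in m, then the turn, a rotation vector about the tool's x, y, z in rad. A call has 1 to 5 rows; each row is the pose to reach, as a shift and turn from the pose commanded when the call began, along the tool's axes at that moment; what a row does not reach only later rows make up. A row lasts 1/8 s, in which the tool goes at most 62.5 mm and 10.7 degrees, less where a joint would pass 70% of its speed; a pose out of reach is approached as far as the arm can. A call with a gripper value outside its range is refused whole. The fingers move at their own pace and stop on an object; the grip force is fixed at half the most. Time passes only in rows, so rows that repeat a pose let the fingers close. It gives the time, the measured TCP pose, the force, the opening and the grip force at its end, in the units of the state.
- robot.get_obs(): the state, without advancing time (a new reading comes with each control period).
- imaging.snapshot(name): name is "scene" or "side" or "wrist"; returns the picture (400x640x3 uint8, red, green, blue); there is no depth.
- imaging.get_calibration(name): a dict with "intrinsics" (3x3 intrinsics, pixels), "k1" (the pictures are not rectified: a ray, as slopes to the right and down, at radius r is drawn at 1 + k1 r^2 times it, then the intrinsics apply), "position" and "rotation" of the camera in the world. Camera axes: x right, y up, looking along -z (the intrinsics and any distortion apply to the point x, -y, -z); pixel columns grow to the right and rows downward; lengths in m; the calibration is good to about 2 mm. A picture is of the moment at which its call begins: read the wrist's pose just before it. get_calibration takes no time and is no camera call; for the wrist camera it gives the pose at the moment of the call.
- robot.close_job(): hands the job in; it is judged then, once.
The state is a dict: "time": time; "joint_positions": joint angles; "qvel": joint speeds; "joint_torque": joint torques, N m; "tool_pos": TCP position; "ee_rot": TCP orientation; "wrist_force": force on the tool from outside, world axes, zero at the start; "wrist_torque": the same for the moment, N m; "width": finger opening in m; "finger_force": force on a finger pad.
Only numpy, scipy, OpenCV 4.12 (cv2) and the standard library are available. Lean on these libraries where they do the work, as an engineer would, in place of code of your own. Each camera call takes 0.05 s, during which the arm holds its last target. There are 200 camera calls.

## Working session

There is one attempt and no reset: what is moved stays moved. The work goes in short steps, Python scripts to look and compute and a tool call to move; the robot and the scene stay as the last step left them, time stands still between calls to the robot, and variables do not carry over. Pictures are saved under pics/ and viewed, at most 10 in all, crops included, and the job is handed in when it is done.

Besides the shell and the picture viewer there is one more tool, called by a JSON object that holds its "api" and its "payload", one argument or row to a line. drive_tool: Moves the arm, as the interface text tells. Its arguments: {"type":"object","properties":{"series":{"type":"array"}},"required":["series"]}

```bash
mkdir -p pics; cat > h.py <<'E'
import numpy as np, cv2
from bench import robot, imaging
from scipy.spatial.transform import Rotation as R
def ray(c,px):
    K=np.array(c["intrinsics"]);k1=c["k1"]
    d=np.array([(px[0]-K[0,2])/K[0,0],(px[1]-K[1,2])/K[1,1]]); u=d.copy()
    for _ in range(30): u=d/(1+k1*(u@u))
    return np.array(c["position"]),np.array(c["rotation"])@np.array([u[0],-u[1],-1])
def onz(c,px,z):
    p,d=ray(c,px); return p+d*(z-p[2])/d[2]
def tri(obs):
    A=np.zeros((3,3));b=np.zeros(3)
    for c,px in obs:
        p,d=ray(c,px);d=d/np.linalg.norm(d);M=np.eye(3)-np.outer(d,d);A+=M;b+=M@p
    x=np.linalg.solve(A,b); res=[]
    for c,px in obs:
        p,d=ray(c,px);d=d/np.linalg.norm(d);res.append(np.linalg.norm(np.cross(x-p,d)))
    return x,res
def proj(c,P):
    K=np.array(c["intrinsics"]);q=np.array(c["rotation"]).T@(np.array(P)-c["position"])
    u=np.array([q[0],-q[1]])/-q[2];u=u*(1+c["k1"]*(u@u));return K[:2,:2]@u+K[:2,2]
def snap(n,f):
    c=imaging.get_calibration(n);im=imaging.snapshot(n);cv2.imwrite(f,im[:,:,::-1]);return c,im
E
python3 - <<'E'
from h import *
np.set_printoptions(precision=4,suppress=True)
for n in("scene","side","wrist"):
    c,im=snap(n,f"pics/{n}0.png");print(n,c["position"],c["rotation"],c["intrinsics"][0],c["k1"])
print(robot.get_obs())
E
```

```text
scene [1.5538 0.0884 1.2358] [0.6966 0.0075 1.6467] [436.1993   0.     319.8776] -0.08881027569637286
side [0.5402 1.0736 0.9436] [ 0.8954 -0.0066 -3.0692] [507.8893   0.     320.4863] -0.009438412111808295
wrist [ 0.2192 -0.5099  0.383 ] [-0.2783  0.0023 -1.3116] [298.4741   0.     316.5725] -0.03555569543068985
{'time': 0.15, 'joint_positions': array([-1.4141,  0.0878,  1.3719, -0.    ,  1.6836, -0.1031]), 'qvel': array([ 0.0016, -0.0013, -0.0046,  0.0002, -0.0009,  0.0006]), 'joint_torque': array([  0.0015, -34.0641, -30.2793,   0.0718,   0.0305,  -0.0001]), 'tool_pos': array([ 0.1412, -0.5312,  0.2296]), 'ee_rot': array([-3.1399, -0.0001,  0.2598]), 'wrist_force': array([-0.2355,  0.4519, -0.2826]), 'wrist_torque': array([ 0.0187, -0.0215,  0.0117]), 'finger_force': 0.0, 'width': 0.09396119528608884}
```

View pics/scene0.png

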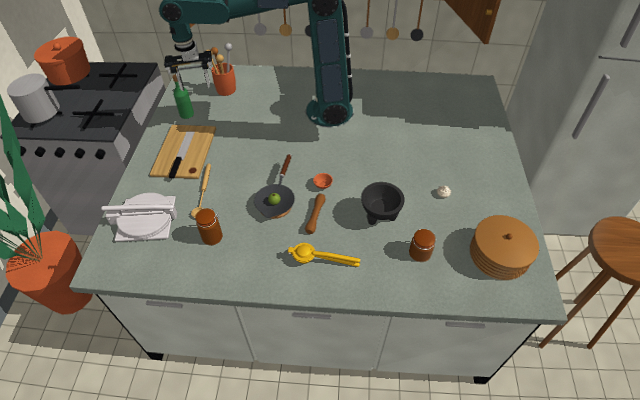

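View pics/side0.png

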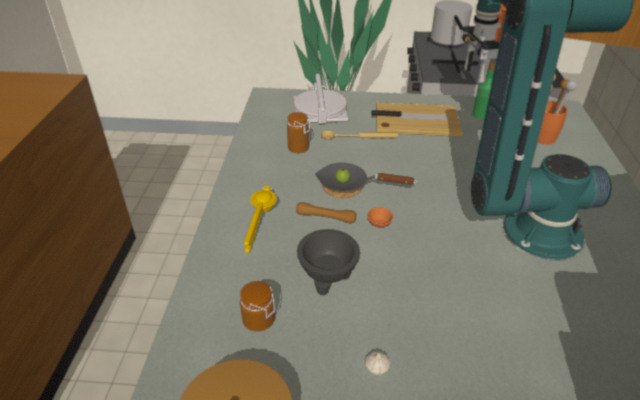

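The scene view shows the pan at about (275,202), handle tip near (288,157), the molcajete at (382,200), pestle (316,215) and salt dish (322,181). The side view has the pan at (343,178), handle (395,180) and molcajete at (328,255). Both agree: the pan is on the robot's right and the molcajete on its left.

```bash
sed -i 's/np.array(c\["rotation"\])/R.from_euler("xyz",c["rotation"]).as_matrix()/' h.py
cat >> h.py <<'E'
def blobs(im,lo,hi,roi,n=2,minA=15):
    hsv=cv2.cvtColor(im,cv2.COLOR_RGB2HSV);m=cv2.inRange(hsv,np.array(lo),np.array(hi))
    k=np.zeros_like(m);x0,y0,x1,y1=roi;k[y0:y1,x0:x1]=255;m&=k
    m=cv2.morphologyEx(m,cv2.MORPH_CLOSE,np.ones((3,3),np.uint8))
    cs=[c for c in cv2.findContours(m,cv2.RETR_EXTERNAL,cv2.CHAIN_APPROX_NONE)[0] if cv2.contourArea(c)>=minA]
    return sorted(cs,key=cv2.contourArea)[::-1][:n]
E
python3 - <<'E'
from h import *
np.set_printoptions(precision=4,suppress=True)
C={n:imaging.get_calibration(n) for n in("scene","side")}
I={n:cv2.imread(f"pics/{n}0.png")[:,:,::-1].copy() for n in C}
roi={"scene":dict(t=(255,185,300,215),h=(270,150,300,188),m=(355,178,412,226)),"side":dict(t=(325,160,360,190),h=(370,165,420,192),m=(292,228,365,300))}
lim=dict(t=((25,100,30),(60,255,255)),h=((0,90,20),(15,255,160)),m=((0,0,0),(179,255,85)))
out={}
for k in "thm":
    for n in C:
        cs=blobs(I[n],*lim[k],roi[n][k])
        for c in cs: print(k,n,cv2.contourArea(c),cv2.boundingRect(c),cv2.minAreaRect(c),np.mean(c[:,0],0))
        out[k,n]=cs[0]
def cen(c):
    m=cv2.moments(c);return np.array([m['m10'],m['m01']])/m['m00']
for k in "th": print(k,tri([(C[n],cen(out[k,n])) for n in C]))
# front edge, from scene: canny along columns
im=cv2.cvtColor(I["scene"],cv2.COLOR_RGB2GRAY).astype(float)
P=[]
for x in range(120,540,20):
    col=im[275:325,x];g=np.diff(col);r=275+np.argmax(abs(g))+.5
    P.append(onz(C["scene"],(x,r),0)[:2])
P=np.array(P);print(P[::3]);
l=cv2.fitLine(P.astype(np.float32),cv2.DIST_HUBER,0,.001,.001).ravel();print("edge",l,np.degrees(np.arctan2(-l[0]*np.sign(l[1]),abs(l[1]))))
v=np.hstack([cv2.resize(I["scene"][140:235,245:420],None,fx=4,fy=4)[:, :, ::-1]]);cv2.imwrite("pics/c1.png",v)
v=cv2.resize(I["side"][150:300,285:425],None,fx=4,fy=4)[:, :, ::-1];cv2.imwrite("pics/c2.png",v)
E
```

```text
t scene 100.5 (268, 193, 13, 12) ((274.0, 198.5), (11.0, 12.0), 90.0) [273.8485 198.3636]
t side 136.0 (336, 169, 14, 14) ((342.5, 175.5), (13.0, 13.0), 90.0) [342.4211 175.1842]
h scene 63.5 (280, 155, 11, 20) ((285.4862976074219, 164.369873046875), (4.213481426239014, 20.0140380859375), 20.556045532226562) [285.3488 164.6512]
h side 202.0 (378, 174, 36, 10) ((395.2904357910156, 178.57203674316406), (35.485958099365234, 7.004676342010498), 7.594643592834473) [395.0256 178.4744]
m scene 1631.5 (355, 182, 49, 44) ((379.0, 203.5), (43.0, 48.0), 90.0) [376.8759 205.0414]
m side 2622.5 (298, 230, 62, 65) ((329.9420471191406, 255.8433380126953), (59.157501220703125, 58.240333557128906), 58.392494201660156) [327.791  258.5198]
t (array([ 0.5582, -0.1623,  0.0404]), [np.float64(0.0005284200332722233), np.float64(0.0005284200332725731)])
h (array([ 0.4014, -0.1387,  0.0567]), [np.float64(0.0005527937518149741), np.float64(0.0005527937518149451)])
[[ 1.0468 -0.5773]
 [ 0.949  -0.411 ]
 [ 0.9638 -0.2143]
 [ 0.9493 -0.0285]
 [ 0.9496  0.1566]
 [ 0.9512  0.3403]
 [ 0.82    0.5438]]
edge [ 0.0024 -1.      0.956  -0.0644] 0.13472296
```

View pics/c1.png

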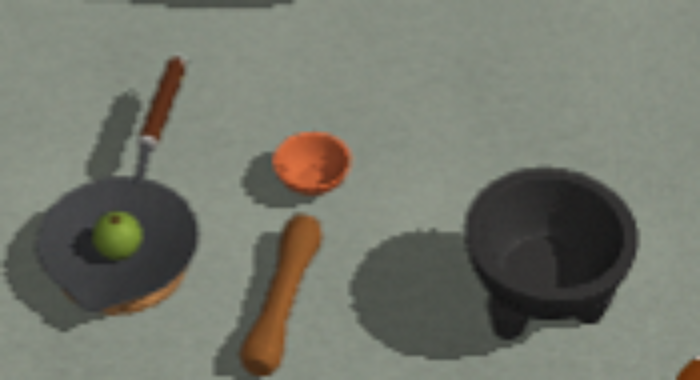

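View pics/c2.png

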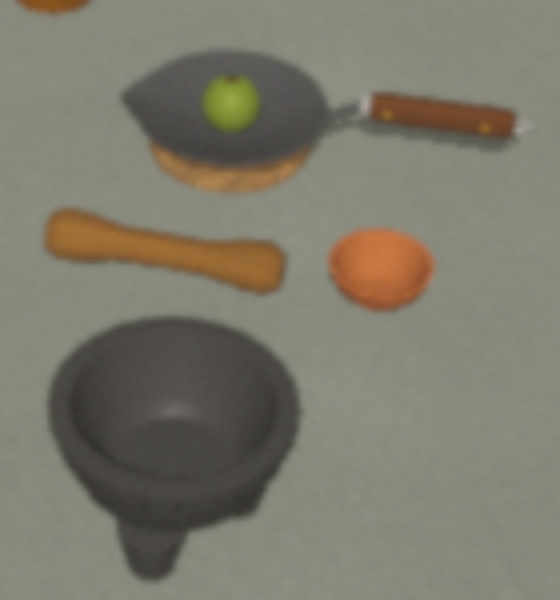

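The two crops confirm this. The handle runs from about (281,175) to (289,155) in the scene view, the lip points away from the robot, and the tomatillo sits centred. The molcajete rim spans about x 361–404 (scene) and 297–360 (side). Next I'll fit the rim and the obstacles, and work out the approach move.

```bash
cat >> h.py <<'E'
from scipy.optimize import least_squares
def shift(T,yaw=None):
    """tool-axes shift & turn from current measured pose to T/yaw (pointing down)"""
    o=robot.get_obs();r0=R.from_euler('xyz',o['ee_rot']);s=r0.inv().apply(np.array(T)-o['tool_pos'])
    t=(r0.inv()*R.from_euler('xyz',[np.pi,0,yaw])).as_rotvec() if yaw is not None else None
    return s,t
E
python3 - <<'E'
from h import *
np.set_printoptions(precision=4,suppress=True)
C={n:imaging.get_calibration(n) for n in("scene","side")}
I={n:cv2.imread(f"pics/{n}0.png")[:,:,::-1].copy() for n in C}
# molcajete: dark stone vs lighter shadow: per-image convex upper outline
rois={"scene":(355,175,412,226),"side":(290,222,366,300)}
rows={"scene":205,"side":252}
pts={}
for n in C:
    c=blobs(I[n],(0,0,0),(179,255,72),rois[n],1)[0];print(n,cv2.boundingRect(c),cv2.contourArea(c))
    p=cv2.convexHull(c)[:,0].astype(float);pts[n]=p[p[:,1]<rows[n]]+0.
def f(v):
    return np.concatenate([[np.hypot(*(onz(C[n],p,v[2])[:2]-v[:2]))-v[3] for p in pts[n]] for n in C])
s=least_squares(f,[.53,.1,.1,.075],loss='soft_l1',f_scale=.002);print("rim",s.x,np.sqrt(np.mean(f(s.x)**2)))
g=lambda v:f([v[0],v[1],.1,.075])
s=least_squares(g,[.53,.1],loss='soft_l1',f_scale=.002);print("rim100",s.x,np.sqrt(np.mean(g(s.x)**2)))
for nm,px,z in(("jar_tall top",(206,213),.125),("jar_tall base",(210,240),0),("jar_short top",(424,234),.095),("salt",(322,181),.03),("pest a",(322,198),.02),("pest b",(311,229),.02),("squeeze",(302,252),.05),("garlic",(443,191),.02)):
    print(nm,onz(C["scene"],px,z)[:2])
# handle ends
print("handle ends",tri([(C["scene"],(289.5,155)),(C["side"],(413.5,180.5))]),tri([(C["scene"],(281.8,174.5)),(C["side"],(377.5,176))]))
y=-.15
print(shift([.141,-.531,.27]),shift([.36,-.132,.27],y))
E
```

```text
scene (361, 182, 43, 43) 1315.5
side (298, 234, 60, 60) 1579.0
rim [0.4548 0.2658 1.1996 1.0807] 0.0040464190382537655
rim100 [0.5809 0.2217] 0.004187426207114364
jar_tall top [ 0.7065 -0.358 ]
jar_tall base [ 0.7275 -0.3654]
jar_short top [0.7191 0.352 ]
salt [0.4527 0.0035]
pest a [0.5274 0.0089]
pest b [ 0.6697 -0.0187]
squeeze [ 0.7853 -0.0369]
garlic [0.4621 0.4554]
handle ends (array([ 0.3499, -0.1301,  0.0578]), [np.float64(0.0005799585446952257), np.float64(0.0005799585446954388)]) (array([ 0.4541, -0.1462,  0.0564]), [np.float64(0.00020609637734842113), np.float64(0.0002060963773484023)])
(array([-0.0002, -0.0003, -0.0404]), None) (array([ 0.314 , -0.3296, -0.0398]), array([-0.0017,  0.0002,  0.4098]))
```

{"api": "drive_tool", "payload": {
  "series": [
    [0.094,[0,0,-0.04],[0,0,0]],
    [0.094,[0.04,-0.042,-0.04],[0,0,0.1]],
    [0.094,[0.08,-0.084,-0.04],[0,0,0.2]],
    [0.094,[0.12,-0.126,-0.04],[0,0,0.3]],
    [0.094,[0.16,-0.168,-0.04],[0,0,0.4]]
  ]
}}

```text
time: 0.78
tool_pos: [0.2532, -0.3263, 0.2702]
ee_rot: [-3.141, -0.0, -0.144]
wrist_force: [1.1, -1.1, 0.9]
width: 0.0938
finger_force: 0.0
```

```bash
python3 - <<'E'
from h import *
np.set_printoptions(precision=4,suppress=True)
o=robot.get_obs();print(o['time'],o['tool_pos'],o['ee_rot'],o['joint_positions']);print(shift([.36,-.132,.27],-.15))
E
```

```text
0.775 [ 0.2532 -0.3263  0.2702] [-3.1413 -0.0002 -0.1442] [-1.0486 -0.2261  1.587   0.0003  1.7807  0.6665]
(array([ 0.0777, -0.2076,  0.0002]), array([-0.0002, -0.0002,  0.0058]))
```

{"api": "drive_tool", "payload": {
  "series": [
    [0.094,[0.02,-0.055,0],[0,0,0.01]],
    [0.094,[0.04,-0.11,0],[0,0,0.01]],
    [0.094,[0.06,-0.16,0],[0,0,0.01]],
    [0.094,[0.078,-0.207,0],[0,0,0.01]],
    [0.094,[0.078,-0.207,0],[0,0,0.01]]
  ]
}}

```text
time: 1.4
tool_pos: [0.3597, -0.1313, 0.2703]
ee_rot: [-3.141, 0.0, -0.143]
wrist_force: [-0.7, -1.3, 0.8]
width: 0.0941
finger_force: 0.0
```

```bash
python3 - <<'E'
from h import *
import json
np.set_printoptions(precision=4,suppress=True)
o=robot.get_obs();print(o['time'],o['tool_pos'],o['ee_rot'])
c,im=snap("wrist","pics/w1.png");print({k:np.array(v) for k,v in c.items()})
json.dump({k:np.array(v).tolist() for k,v in c.items()},open("w1.json","w"))
snap("scene","pics/scene1.png")
E
```

```text
1.4 [ 0.3597 -0.1313  0.2703] [-3.1411  0.0001 -0.1431]
{'intrinsics': array([[298.4741,   0.    , 316.5725],
       [  0.    , 298.4741, 199.4925],
       [  0.    ,   0.    ,   1.    ]]), 'k1': array(-0.0356), 'position': array([ 0.4396, -0.1419,  0.4238]), 'rotation': array([-0.2787,  0.0007, -1.7145])}
```

View pics/w1.png

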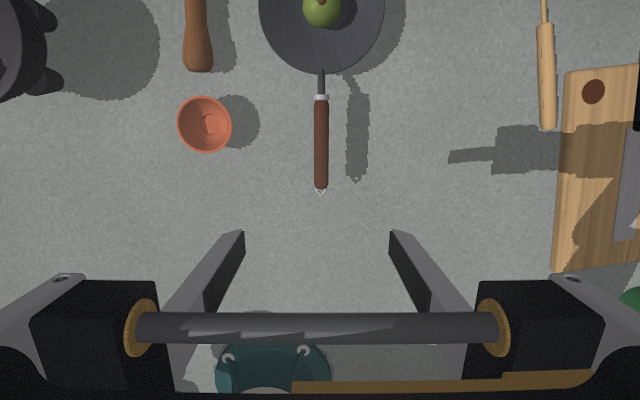

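The wrist view shows the handle running upright from (321,98) to (321,190), with the dish and tomatillo (322,12) above it. The salt dish is at (204,124) and the pestle at (198,35), both clear of the fingers.

```bash
python3 - <<'E'
from h import *
import json
np.set_printoptions(precision=4,suppress=True)
C={n:imaging.get_calibration(n) for n in("scene","side")};W=json.load(open("w1.json"))
w=cv2.imread("pics/w1.png")[:,:,::-1].copy()
c=blobs(w,(0,70,30),(15,255,160),(300,95,345,200),1)[0];x,y,ww,h=cv2.boundingRect(c);print((x,y,ww,h))
m=np.zeros(w.shape[:2],np.uint8);cv2.drawContours(m,[c],-1,255,-1)
L=[]
for r in range(y+4,y+h-4):
    xs=np.where(m[r])[0];L.append(((xs[0]+xs[-1])/2,r))
P=np.array([onz(W,p,.064)[:2] for p in L]);l=cv2.fitLine(P.astype(np.float32),cv2.DIST_HUBER,0,.001,.001).ravel();print("axis",l,np.degrees(np.arctan(l[1]/l[0])))
hs=[(C["scene"],(285.5,164.6)),(C["side"],(395.2,178.4)),(W,(x+ww/2-.5,y+h/2-.5))]
print("handle c",tri(hs))
print("ends z.064",onz(W,(x+ww/2-.5,y),.064),onz(W,(x+ww/2-.5,y+h),.064))
# dish rim outline (outer dia 147, z .037) near edge
g=blobs(w,(30,90,40),(60,255,255),(295,0,350,35),1)[0];print("tomatillo",cv2.boundingRect(g))
hsv=cv2.cvtColor(w,cv2.COLOR_RGB2HSV);print([hsv[55,k].tolist() for k in(250,262,270,300,370,380,390)])
# molcajete from base cams by top/left/right tangents
S={"scene":[(361,198),(404.5,199),(382,181.5)],"side":[(297.5,252),(360,252),(328,229)]}
for z in(.09,.1,.11):
    out=[]
    for n in C:
        q=[onz(C[n],p,z)[:2] for p in S[n]]
        s=least_squares(lambda v:[np.hypot(*(a-v[:2]))-v[2] for a in q],[.58,.2,.075]);out.append(s.x)
    print(z,out)
E
```

```text
(314, 100, 15, 89)
axis [ 0.9902 -0.1398  0.4    -0.1407] -8.035099
handle c (array([ 0.4028, -0.1403,  0.0558]), [np.float64(0.001622881073401019), np.float64(0.0008428718287312957), np.float64(0.0022292017955845155)])
ends z.064 [ 0.4546 -0.149   0.064 ] [ 0.3503 -0.1343  0.064 ]
tomatillo (303, 0, 38, 28)
[[72, 9, 146], [70, 11, 141], [73, 13, 142], [130, 11, 72], [90, 3, 95], [0, 3, 94], [60, 2, 141]]
0.09 [array([0.5699, 0.2221, 0.075 ]), array([0.5776, 0.2083, 0.0744])]
0.1 [array([0.5785, 0.2209, 0.0743]), array([0.5772, 0.2185, 0.0735])]
0.11 [array([0.5871, 0.2197, 0.0737]), array([0.5768, 0.2286, 0.0727])]
```

{"api": "drive_tool", "payload": {
  "series": [
    [0.094,[0.04,0.002,0.02],[0,0,-0.003]],
    [0.094,[0.066,0.0035,0.06],[0,0,-0.003]],
    [0.06,[0.066,0.0035,0.11],[0,0,-0.003]],
    [0.06,[0.066,0.0035,0.14],[0,0,-0.003]],
    [0.06,[0.066,0.0035,0.14],[0,0,-0.003]]
  ]
}}

```text
time: 2.12
tool_pos: [0.4211, -0.1482, 0.1275]
ee_rot: [-3.14, 0.007, -0.15]
wrist_force: [1.1, -0.3, 0.4]
width: 0.0671
finger_force: 0.0
```

```bash
python3 - <<'E'
from h import *
import json
np.set_printoptions(precision=4,suppress=True)
o=robot.get_obs();print(o['time'],o['tool_pos'],o['ee_rot'],o['joint_positions'])
c,w=snap("wrist","pics/w2.png")
cs=blobs(w,(0,70,30),(15,255,160),(250,60,400,330),2)
for k in cs: print(cv2.boundingRect(k),cv2.contourArea(k))
k=cs[0];m=np.zeros(w.shape[:2],np.uint8);cv2.drawContours(m,[k],-1,255,-1);x,y,ww,h=cv2.boundingRect(k)
L=[]
for r in range(y+6,y+h-6):
    xs=np.where(m[r])[0];L.append(((xs[0]+xs[-1])/2,r))
P=np.array([onz(c,p,.064)[:2] for p in L]);l=cv2.fitLine(P.astype(np.float32),cv2.DIST_HUBER,0,.001,.001).ravel();print("axis",l,np.degrees(np.arctan(l[1]/l[0])))
print("y at .4243",l[3]+(.4243-l[2])*l[1]/l[0])
print("fwd end",onz(c,(x+ww/2,y),.064))
g=blobs(w,(25,90,30),(60,255,255),(200,0,450,120),1)
if g: print("tom",cv2.minEnclosingCircle(g[0]))
print(shift([.4243,-.144,.059],-.14))
E
```

```text
2.125 [ 0.4211 -0.1482  0.1275] [-3.14    0.0068 -0.1505] [-0.4651 -0.0965  1.7597 -0.0006  1.4854  1.2562]
(301, 177, 24, 122) 2426.5
axis [ 0.9899 -0.1416  0.4079 -0.142 ] -8.138581
y at .4243 -0.1443285
fwd end [ 0.4566 -0.1497  0.064 ]
tom ((310.0, 30.44354820251465), 33.10311508178711)
(array([ 0.0011, -0.0048,  0.0709]), array([-0.0003,  0.0023, -0.0101]))
```

View pics/w2.png

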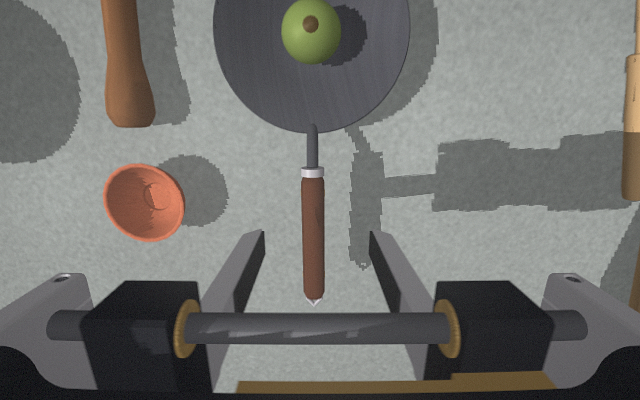

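The wrist view shows the handle between the fingers at columns 301–325, rows 177–299, and the tomatillo centred at (311,31). The arm was still settling, so I'll hold it before descending.

{"api": "drive_tool", "payload": {
  "series": [
    [0.06,[0,0,0],[0,0,0]],
    [0.06,[0,0,0],[0,0,0]]
  ]
}}

```text
time: 2.42
tool_pos: [0.4246, -0.1482, 0.1325]
ee_rot: [3.14, -0.004, -0.148]
wrist_force: [-1.3, 0.2, -0.2]
width: 0.0602
finger_force: 0.0
```

```bash
python3 - <<'E'
from h import *
np.set_printoptions(precision=4,suppress=True)
o=robot.get_obs();print(o['time'],o['tool_pos'],o['ee_rot'],o['wrist_force'])
print(shift([.4241,-.1443,.059],-.141))
E
```

```text
2.425 [ 0.4246 -0.1482  0.1325] [ 3.1403 -0.0036 -0.1478] [-1.292   0.1687 -0.181 ]
(array([-0.0013, -0.0039,  0.0735]), array([ 0.0013, -0.0036, -0.0068]))
```

{"api": "drive_tool", "payload": {
  "series": [
    [0.06,[0,-0.002,0.015],[0,0,-0.004]],
    [0.06,[0,-0.004,0.03],[0,0,-0.007]],
    [0.06,[0,-0.004,0.043],[0,0,-0.007]],
    [0.06,[0,-0.004,0.05],[0,0,-0.007]],
    [0.06,[0,-0.004,0.05],[0,0,-0.007]]
  ]
}}

```text
time: 3.05
tool_pos: [0.4237, -0.1431, 0.0795]
ee_rot: [-3.141, 0.002, -0.14]
wrist_force: [-0.3, 0.4, -0.4]
width: 0.0601
finger_force: 0.0
```

{"api": "drive_tool", "payload": {
  "series": [
    [0.06,[0,0,0],[0,0,0]]
  ]
}}

```text
time: 3.18
tool_pos: [0.4246, -0.1436, 0.0808]
ee_rot: [3.141, -0.001, -0.14]
wrist_force: [0.4, -0.7, -0.1]
width: 0.0601
finger_force: 0.0
```

```bash
python3 - <<'E'
from h import *
np.set_printoptions(precision=4,suppress=True)
o=robot.get_obs();print(o['time'],o['tool_pos'],o['ee_rot'],o['wrist_force'])
print(shift([.4241,-.1443,.059],-.141))
E
```

```text
3.175 [ 0.4246 -0.1436  0.0808] [ 3.1412 -0.0008 -0.1402] [ 0.3762 -0.6813 -0.1458]
(array([-0.0004,  0.0008,  0.0218]), array([ 0.0003, -0.0008,  0.0008]))
```

{"api": "drive_tool", "payload": {
  "series": [
    [0.05,[0,0.0005,0.01],[0,0,0]],
    [0.04,[0,0.0005,0.018],[0,0,0]],
    [0.03,[0,0.0005,0.0215],[0,0,0]],
    [0.026,[0,0.0005,0.0215],[0,0,0]],
    [0.026,[0,0.0005,0.0215],[0,0,0]]
  ]
}}

```text
time: 3.8
tool_pos: [0.4243, -0.144, 0.0591]
ee_rot: [3.141, -0.0, -0.14]
wrist_force: [-0.9, -0.1, -0.2]
width: 0.026
finger_force: 0.0
```

{"api": "drive_tool", "payload": {
  "series": [
    [0.022,[0,0,0],[0,0,0]],
    [0.019,[0,0,0],[0,0,0]],
    [0.016,[0,0,0],[0,0,0]],
    [0.01,[0,0,0],[0,0,0]],
    [0.0,[0,0,0],[0,0,0]]
  ]
}}

```text
time: 4.42
tool_pos: [0.4243, -0.1442, 0.0592]
ee_rot: [3.141, -0.0, -0.14]
wrist_force: [-0.2, -1.7, 0.2]
width: 0.0175
finger_force: 30.0
```

{"api": "drive_tool", "payload": {
  "series": [
    [0.0,[0,0,0],[0,0,0]],
    [0.0,[0,0,0],[0,0,0]]
  ]
}}

```text
time: 4.68
tool_pos: [0.4243, -0.1441, 0.0591]
ee_rot: [3.141, -0.0, -0.14]
wrist_force: [-0.1, -1.8, 0.6]
width: 0.018
finger_force: 30.0
```

Gripped: opening 18 mm, 30 N. Now a gentle lift, then a check for sag.

{"api": "drive_tool", "payload": {
  "series": [
    [0.0,[0,0,-0.001],[0,0,0]],
    [0.0,[0,0,-0.003],[0,0,0]],
    [0.0,[0,0,-0.006],[0,0,0]],
    [0.0,[0,0,-0.01],[0,0,0]],
    [0.0,[0,0,-0.014],[0,0,0]]
  ]
}}

```text
time: 5.3
tool_pos: [0.4241, -0.1438, 0.0732]
ee_rot: [-3.141, 0.0, -0.14]
wrist_force: [-0.5, 0.1, -2.3]
width: 0.0178
finger_force: 30.0
```

{"api": "drive_tool", "payload": {
  "series": [
    [0.0,[0,0,-0.004],[0,0,0]],
    [0.0,[0,0,-0.007],[0,0,0]],
    [0.0,[0,0,-0.009],[0,0,0]],
    [0.0,[0,0,-0.01],[0,0,0]],
    [0.0,[0,0,-0.01],[0,0,0]]
  ]
}}

```text
time: 5.92
tool_pos: [0.4241, -0.1439, 0.083]
ee_rot: [3.142, 0.0, -0.14]
wrist_force: [-0.5, -0.1, -1.9]
width: 0.0183
finger_force: 30.0
```

```bash
cat >> h.py <<'E'
def check(tag):
    np.set_printoptions(precision=4,suppress=True)
    o=robot.get_obs();print(o['time'],o['tool_pos'],o['ee_rot'],o['wrist_force'],o['wrist_torque'],o['width'])
    c,w=snap("wrist",f"pics/w_{tag}.png");c2,s=snap("side",f"pics/s_{tag}.png");c3,e=snap("scene",f"pics/e_{tag}.png")
    ob=[]
    for n,cc,im in(("w",c,w),("side",c2,s),("scene",c3,e)):
        hsvroi={"w":(180,0,470,140),"side":(290,90,420,290),"scene":(230,120,420,215)}[n]
        g=blobs(im,(25,100,30),(60,255,255),hsvroi,1)
        if g:
            m=cv2.moments(g[0]);q=(m['m10']/m['m00'],m['m01']/m['m00']);ob.append((cc,q));print(n,"tom",q,cv2.contourArea(g[0]))
    P,r=tri(ob[-2:]);print("tom base cams",P,r);print("wrist ray at that z",onz(c,ob[0][1],P[2]))
    r0=R.from_euler('xyz',o['ee_rot']);print("tom in tool axes",r0.inv().apply(P-o['tool_pos']))
E
python3 -c "
from h import *
check('a')
s=cv2.imread('pics/s_a.png');cv2.imwrite('pics/c3.png',cv2.resize(s[140:220,300:440],None,fx=5,fy=5))"
```

```text
5.925 [ 0.4241 -0.1439  0.083 ] [ 3.1415  0.     -0.1402] [-0.504  -0.0554 -1.9296] [ 0.1183  0.2972 -0.005 ] 0.01833615385685977
w tom (317.63312528543156, 21.75389455523418) 3284.5
side tom (342.5255041518386, 169.3285883748517) 140.5
scene tom (273.6190476190476, 194.32183908045974) 101.5
tom base cams [ 0.5584 -0.1613  0.0635] [np.float64(0.00048822853244159825), np.float64(0.000488228532441466)]
wrist ray at that z [ 0.5503 -0.1612  0.0635]
tom in tool axes [ 0.1354 -0.0016  0.0194]
```

View pics/c3.png

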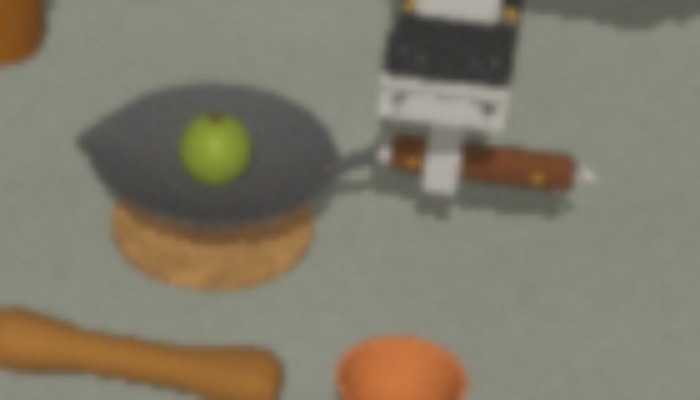

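The pan is off the trivet and level, with the tomatillo centred: it sits 135 mm ahead of the grip and 1.6 mm to the side. I'll lift to transit height, then turn smoothly.

{"api": "drive_tool", "payload": {
  "series": [
    [0.0,[0,0,-0.002],[0,0,0]],
    [0.0,[0,0,-0.006],[0,0,0]],
    [0.0,[0,0,-0.013],[0,0,0]],
    [0.0,[0,0,-0.022],[0,0,0]],
    [0.0,[0,0,-0.032],[0,0,0]]
  ]
}}

```text
time: 6.7
tool_pos: [0.4243, -0.144, 0.1159]
ee_rot: [3.141, -0.001, -0.14]
wrist_force: [-0.3, -0.2, -1.4]
width: 0.0178
finger_force: 30.0
```

{"api": "drive_tool", "payload": {
  "series": [
    [0.0,[0,0,-0.01],[0,0,0]],
    [0.0,[0,0,-0.02],[0,0,0]],
    [0.0,[0,0,-0.03],[0,0,0]],
    [0.0,[0,0,-0.038],[0,0,0]],
    [0.0,[0,0,-0.044],[0,0,0]]
  ]
}}

```text
time: 7.32
tool_pos: [0.4242, -0.144, 0.1595]
ee_rot: [3.141, -0.0, -0.14]
wrist_force: [-0.1, -0.3, -2.2]
width: 0.0178
finger_force: 30.0
```

{"api": "drive_tool", "payload": {
  "series": [
    [0.0,[0,0,-0.004],[0,0,0]],
    [0.0,[0,0,-0.006],[0,0,0]],
    [0.0,[0,0,-0.006],[0,0,0]]
  ]
}}

```text
time: 7.7
tool_pos: [0.4241, -0.1439, 0.1649]
ee_rot: [3.142, 0.0, -0.14]
wrist_force: [-0.7, 0.1, -2.1]
width: 0.0177
finger_force: 30.0
```

{"api": "drive_tool", "payload": {
  "series": [
    [0.0,[0,0,0],[0,0,-0.01]],
    [0.0,[0,0,0],[0,0,-0.03]],
    [0.0,[0,0,0],[0,0,-0.06]],
    [0.0,[0,0,0],[0,0,-0.1]],
    [0.0,[0,0,0],[0,0,-0.15]]
  ]
}}

```text
time: 8.32
tool_pos: [0.4241, -0.1439, 0.1649]
ee_rot: [3.141, 0.0, 0.012]
wrist_force: [0.2, -0.5, -1.6]
width: 0.0174
finger_force: 30.0
```

{"api": "drive_tool", "payload": {
  "series": [
    [0.0,[0,0,0],[0,0,-0.06]],
    [0.0,[0,0,0],[0,0,-0.12]],
    [0.0,[0,0,0],[0,0,-0.18]],
    [0.0,[0,0,0],[0,0,-0.235]],
    [0.0,[0,0,0],[0,0,-0.28]]
  ]
}}

```text
time: 8.95
tool_pos: [0.4242, -0.144, 0.165]
ee_rot: [3.141, 0.0, 0.292]
wrist_force: [-0.7, -0.4, -2.3]
width: 0.0179
finger_force: 30.0
```

{"api": "drive_tool", "payload": {
  "series": [
    [0.0,[0,0,0],[0,0,-0.035]],
    [0.0,[0,0,0],[0,0,-0.06]],
    [0.0,[0,0,0],[0,0,-0.075]],
    [0.0,[0,0,0],[0,0,-0.081]],
    [0.0,[0,0,0],[0,0,-0.081]]
  ]
}}

```text
time: 9.57
tool_pos: [0.4242, -0.1439, 0.165]
ee_rot: [3.141, 0.0, 0.371]
wrist_force: [0.9, -0.4, -2.8]
width: 0.0177
finger_force: 30.0
```

```bash
python3 -c "
from h import *
check('b')"
```

```text
9.575 [ 0.4242 -0.1439  0.165 ] [3.1414 0.     0.3708] [ 0.8661 -0.3933 -2.8489] [-0.1002  0.2198 -0.0686] 0.01771202879680979
w tom (317.6759231003967, 21.73334350523853) 3277.0
side tom (345.35617860851505, 159.68951194184837) 160.5
scene tom (291.57507507507506, 177.97747747747746) 111.0
tom base cams [ 0.5506 -0.0931  0.1453] [np.float64(0.0004001199445269308), np.float64(0.0004001199445270089)]
wrist ray at that z [ 0.5433 -0.0975  0.1453]
tom in tool axes [ 0.1363 -0.0015  0.0197]
```

The tomatillo hasn't moved in the wrist view. 1.20 rad of the turn is left.

{"api": "drive_tool", "payload": {
  "series": [
    [0.0,[0,0,0],[0,0,-0.01]],
    [0.0,[0,0,0],[0,0,-0.03]],
    [0.0,[0,0,0],[0,0,-0.06]],
    [0.0,[0,0,0],[0,0,-0.1]],
    [0.0,[0,0,0],[0,0,-0.15]]
  ]
}}

```text
time: 10.35
tool_pos: [0.4242, -0.1439, 0.165]
ee_rot: [3.141, 0.0, 0.523]
wrist_force: [0.9, 0.6, -2.2]
width: 0.0176
finger_force: 30.0
```

{"api": "drive_tool", "payload": {
  "series": [
    [0.0,[0,0,0],[0,0,-0.06]],
    [0.0,[0,0,0],[0,0,-0.12]],
    [0.0,[0,0,0],[0,0,-0.18]],
    [0.0,[0,0,0],[0,0,-0.24]],
    [0.0,[0,0,0],[0,0,-0.3]]
  ]
}}

```text
time: 10.98
tool_pos: [0.4243, -0.144, 0.1651]
ee_rot: [3.141, 0.0, 0.824]
wrist_force: [0.1, -0.1, -2.4]
width: 0.0178
finger_force: 30.0
```

{"api": "drive_tool", "payload": {
  "series": [
    [0.0,[0,0,0],[0,0,-0.06]],
    [0.0,[0,0,0],[0,0,-0.12]],
    [0.0,[0,0,0],[0,0,-0.18]],
    [0.0,[0,0,0],[0,0,-0.24]],
    [0.0,[0,0,0],[0,0,-0.3]]
  ]
}}

```text
time: 11.6
tool_pos: [0.4244, -0.1441, 0.1651]
ee_rot: [3.141, 0.0, 1.124]
wrist_force: [-0.0, 0.1, -2.4]
width: 0.018
finger_force: 30.0
```

{"api": "drive_tool", "payload": {
  "series": [
    [0.0,[0,0,0],[0,0,-0.06]],
    [0.0,[0,0,0],[0,0,-0.12]],
    [0.0,[0,0,0],[0,0,-0.18]],
    [0.0,[0,0,0],[0,0,-0.24]],
    [0.0,[0,0,0],[0,0,-0.3]]
  ]
}}

```text
time: 12.22
tool_pos: [0.4244, -0.1441, 0.1651]
ee_rot: [3.141, 0.001, 1.424]
wrist_force: [0.5, -0.6, -2.6]
width: 0.0176
finger_force: 30.0
```

{"api": "drive_tool", "payload": {
  "series": [
    [0.0,[0,0,0],[0,0,-0.05]],
    [0.0,[0,0,0],[0,0,-0.09]],
    [0.0,[0,0,0],[0,0,-0.12]],
    [0.0,[0,0,0],[0,0,-0.14]],
    [0.0,[0,0,0],[0,0,-0.15]]
  ]
}}

```text
time: 12.85
tool_pos: [0.4242, -0.1439, 0.165]
ee_rot: [3.141, 0.0, 1.572]
wrist_force: [-0.2, -0.7, -2.2]
width: 0.0178
finger_force: 30.0
```

{"api": "drive_tool", "payload": {
  "series": [
    [0.0,[0,0,0],[0,0,0]],
    [0.0,[0,0,0],[0,0,0]]
  ]
}}

```text
time: 13.1
tool_pos: [0.4242, -0.1439, 0.165]
ee_rot: [3.142, 0.0, 1.571]
wrist_force: [-0.1, -0.9, -2.4]
width: 0.0176
finger_force: 30.0
```

```bash
python3 -c "
from h import *
check('c')"
```

```text
13.1 [ 0.4242 -0.1439  0.165 ] [3.1415 0.0001 1.5708] [-0.1363 -0.9095 -2.4462] [-0.3186 -0.0402  0.036 ] 0.017587955308285694
w tom (317.67401285583105, 21.68192021222324) 3267.0
side tom (392.03783783783786, 180.5981981981982) 185.0
scene tom (319.69191919191917, 153.55050505050505) 99.0
tom base cams [ 0.425  -0.0065  0.1453] [np.float64(0.000320557170645852), np.float64(0.0003205571706458939)]
wrist ray at that z [ 0.4253 -0.0159  0.1453]
tom in tool axes [0.1375 0.0008 0.0197]
```

View pics/e_c.png

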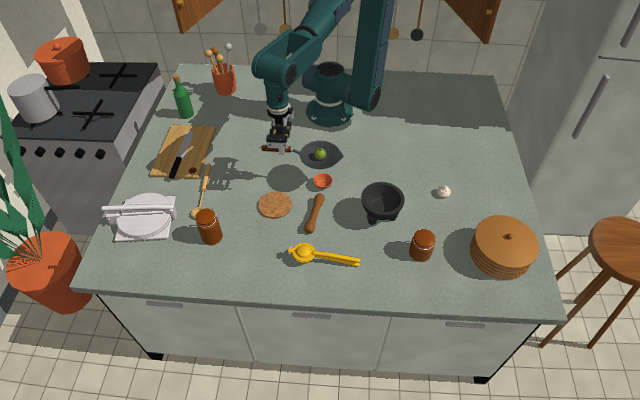

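The scene view shows the pan turned with its lip at (341,156), facing the molcajete's side. The handle lies left to right, and the trivet (275,204) and the rest of the counter are undisturbed. Next I shift along +x, which is tool y.

{"api": "drive_tool", "payload": {
  "series": [
    [0.0,[0,0.001,0],[0,0,0]],
    [0.0,[0,0.004,0],[0,0,0]],
    [0.0,[0,0.009,0],[0,0,0]],
    [0.0,[0,0.017,0],[0,0,0]],
    [0.0,[0,0.027,0],[0,0,0]]
  ]
}}

```text
time: 13.88
tool_pos: [0.4519, -0.1439, 0.165]
ee_rot: [3.141, 0.0, 1.571]
wrist_force: [0.2, -0.4, -2.4]
width: 0.0175
finger_force: 30.0
```

{"api": "drive_tool", "payload": {
  "series": [
    [0.0,[0,0.012,0],[0,0,0]],
    [0.0,[0,0.024,0],[0,0,0]],
    [0.0,[0,0.036,0],[0,0,0]],
    [0.0,[0,0.048,0],[0,0,0]],
    [0.0,[0,0.06,0],[0,0,0]]
  ]
}}

```text
time: 14.5
tool_pos: [0.512, -0.1439, 0.1649]
ee_rot: [-3.142, 0.0, 1.571]
wrist_force: [-0.6, 0.8, -2.6]
width: 0.0183
finger_force: 30.0
```

{"api": "drive_tool", "payload": {
  "series": [
    [0.0,[0,0.012,0],[0,0,0]],
    [0.0,[0,0.023,0],[0,0,0]],
    [0.0,[0,0.033,0],[0,0,0]],
    [0.0,[0,0.041,0],[0,0,0]],
    [0.0,[0,0.048,0],[0,0,0]]
  ]
}}

```text
time: 15.12
tool_pos: [0.5596, -0.1439, 0.1649]
ee_rot: [-3.141, 0.0, 1.571]
wrist_force: [-0.4, 0.8, -2.1]
width: 0.0177
finger_force: 30.0
```

{"api": "drive_tool", "payload": {
  "series": [
    [0.0,[0,0.006,0],[0,0,0]],
    [0.0,[0,0.011,0],[0,0,0]],
    [0.0,[0,0.015,0],[0,0,0]],
    [0.0,[0,0.018,0],[0,0,0]],
    [0.0,[0,0.019,0],[0,0,0]]
  ]
}}

```text
time: 15.75
tool_pos: [0.5783, -0.1439, 0.165]
ee_rot: [-3.142, 0.0, 1.571]
wrist_force: [0.8, -0.3, -2.6]
width: 0.0178
finger_force: 30.0
```

{"api": "drive_tool", "payload": {
  "series": [
    [0.0,[0,0,0],[0,0,0]]
  ]
}}

```text
time: 15.88
tool_pos: [0.5781, -0.1439, 0.165]
ee_rot: [-3.141, 0.0, 1.571]
wrist_force: [2.0, -0.1, -2.4]
width: 0.0176
finger_force: 30.0
```

```bash
python3 -c "
from h import *
check('d')
w=cv2.imread('pics/w_d.png');s=cv2.imread('pics/s_d.png')
cv2.imwrite('pics/c4.png',np.vstack([w[:180],cv2.resize(s[140:310,250:450],None,fx=2,fy=2,interpolation=cv2.INTER_CUBIC)[:, :].copy() if 0 else cv2.copyMakeBorder(cv2.resize(s[150:305,270:430],None,fx=2.5,fy=2.5,interpolation=cv2.INTER_CUBIC),0,0,0,240,cv2.BORDER_CONSTANT)]))"
```

```text
15.875 [ 0.5781 -0.1439  0.165 ] [-3.1415  0.0001  1.5708] [ 1.9613 -0.0769 -2.3902] [-0.2892 -0.0394 -0.0166] 0.01763228057144223
w tom (317.6659023744013, 21.698970753082644) 3271.0
side tom (333.5521978021978, 177.72527472527472) 182.0
scene tom (316.1154401154401, 185.3275613275613) 115.5
tom base cams [ 0.5788 -0.0067  0.1453] [np.float64(0.00018852984885051307), np.float64(0.00018852984885050548)]
wrist ray at that z [ 0.5792 -0.0159  0.1453]
tom in tool axes [0.1372 0.0006 0.0196]
```

View pics/c4.png

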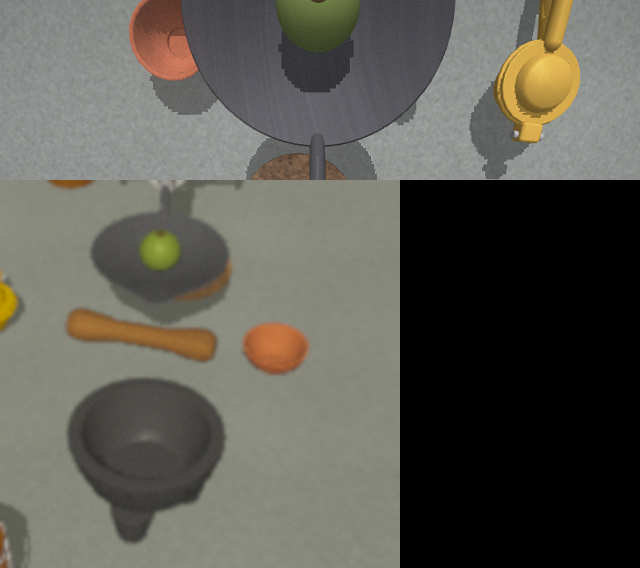

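Lower half (side view): the pan hangs beyond the pestle with its lip pointing at the molcajete. Upper half (wrist view): the tomatillo is still centred at (318,22). Now I bring the lip in along +y, which is tool x.

{"api": "drive_tool", "payload": {
  "series": [
    [0.0,[0.001,0,0],[0,0,0]],
    [0.0,[0.004,0,0],[0,0,0]],
    [0.0,[0.009,0,0],[0,0,0]],
    [0.0,[0.017,0,0],[0,0,0]],
    [0.0,[0.027,0,0],[0,0,0]]
  ]
}}

```text
time: 16.65
tool_pos: [0.5782, -0.1162, 0.165]
ee_rot: [-3.142, -0.0, 1.571]
wrist_force: [-0.1, -0.9, -3.0]
width: 0.0175
finger_force: 30.0
```

{"api": "drive_tool", "payload": {
  "series": [
    [0.0,[0.012,0,0],[0,0,0]],
    [0.0,[0.024,0,0],[0,0,0]],
    [0.0,[0.036,0,0],[0,0,0]],
    [0.0,[0.048,0,0],[0,0,0]],
    [0.0,[0.06,0,0],[0,0,0]]
  ]
}}

```text
time: 17.27
tool_pos: [0.5782, -0.056, 0.165]
ee_rot: [3.142, 0.0, 1.571]
wrist_force: [0.3, -0.7, -2.9]
width: 0.0179
finger_force: 30.0
```

{"api": "drive_tool", "payload": {
  "series": [
    [0.0,[0.012,0,0],[0,0,0]],
    [0.0,[0.022,0,0],[0,0,0]],
    [0.0,[0.031,0,0],[0,0,0]],
    [0.0,[0.038,0,0],[0,0,0]],
    [0.0,[0.044,0,0],[0,0,0]]
  ]
}}

```text
time: 17.9
tool_pos: [0.5782, -0.0126, 0.1649]
ee_rot: [-3.142, 0.0, 1.571]
wrist_force: [-0.3, -0.6, -2.1]
width: 0.0179
finger_force: 30.0
```

{"api": "drive_tool", "payload": {
  "series": [
    [0.0,[0.005,0,0],[0,0,0]],
    [0.0,[0.008,0,0],[0,0,0]],
    [0.0,[0.01,0,0],[0,0,0]],
    [0.0,[0.011,0,0],[0,0,0]],
    [0.0,[0.012,0,0],[0,0,0]]
  ]
}}

```text
time: 18.52
tool_pos: [0.5782, -0.001, 0.165]
ee_rot: [3.142, 0.0, 1.571]
wrist_force: [0.1, 0.2, -2.0]
width: 0.0176
finger_force: 30.0
```

{"api": "drive_tool", "payload": {
  "series": [
    [0.0,[0,0,0.001],[0,0,0]],
    [0.0,[0,0,0.002],[0,0,0]],
    [0.0,[0,0,0.003],[0,0,0]],
    [0.0,[0,0,0.003],[0,0,0]]
  ]
}}

```text
time: 19.02
tool_pos: [0.5781, -0.0009, 0.1618]
ee_rot: [-3.141, 0.0, 1.571]
wrist_force: [-0.1, 0.3, -2.6]
width: 0.0179
finger_force: 30.0
```

```bash
python3 -c "
from h import *
check('e')
s=cv2.imread('pics/s_e.png');e=cv2.imread('pics/e_e.png')
cv2.imwrite('pics/c5.png',np.hstack([cv2.resize(s[150:300,275:385],(440,600),interpolation=cv2.INTER_CUBIC),cv2.resize(e[120:240,340-20:340+52],(360,600),interpolation=cv2.INTER_CUBIC)]))
S={n:imaging.get_calibration(n) for n in('scene','side')}
M=[.578,.2185,.1]
print('mouth px',[proj(S[n],M) for n in S]);T=robot.get_obs()['tool_pos']
print('lip px',[proj(S[n],[T[0],T[1]+.219,T[2]-.049+.023]) for n in S])"
```

```text
19.025 [ 0.5781 -0.0009  0.1618] [-3.1413  0.0001  1.5707] [-0.0697  0.3004 -2.5678] [-0.2543 -0.0538 -0.0125] 0.01790347348343198
w tom (317.59454907364875, 21.693461950696676) 3265.5
side tom (330.36322869955154, 213.62780269058297) 223.0
scene tom (358.7547723935389, 188.1791483113069) 113.5
tom base cams [0.579  0.1364 0.1425] [np.float64(0.00025557305042964976), np.float64(0.0002555730504296984)]
wrist ray at that z [0.5792 0.127  0.1425]
tom in tool axes [0.1374 0.0009 0.0193]
mouth px [array([381.9891, 197.395 ]), array([328.3739, 250.0383])]
lip px [array([382.9477, 190.4879]), array([328.5598, 238.7563])]
```

View pics/c5.png

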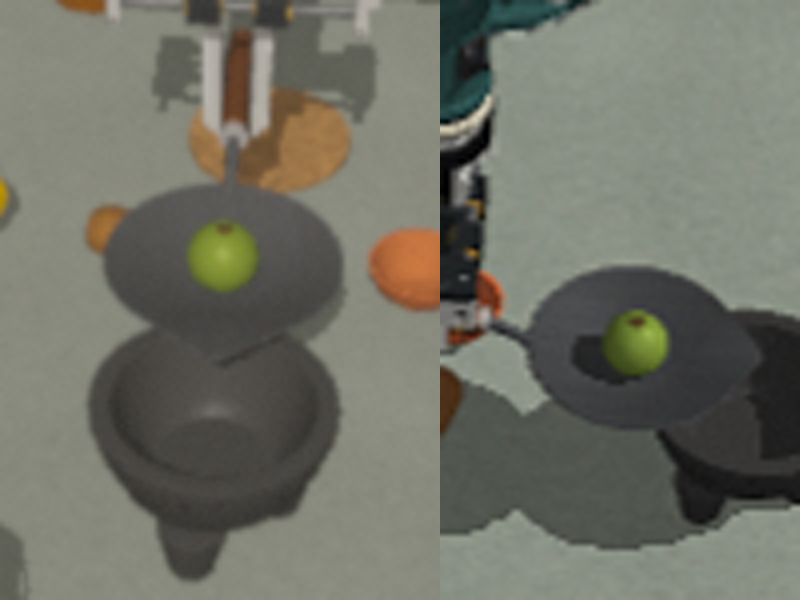

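The lip tip sits at about (329.5,240) in the side view and (384,190) in the scene view, 1–1.5 px past where I predicted. It's over the mouth, with clear space above the rim. I'll trim it by a few millimetres and settle.

{"api": "drive_tool", "payload": {
  "series": [
    [0.0,[-0.0005,0,0.0005],[0,0,0]],
    [0.0,[-0.0015,0,0.0015],[0,0,0]],
    [0.0,[-0.0025,0,0.0025],[0,0,0]],
    [0.0,[-0.003,0,0.003],[0,0,0]],
    [0.0,[-0.003,0,0.003],[0,0,0]]
  ]
}}

```text
time: 19.8
tool_pos: [0.5781, -0.004, 0.1589]
ee_rot: [-3.141, 0.0, 1.571]
wrist_force: [0.1, 0.1, -1.8]
width: 0.0176
finger_force: 30.0
```

{"api": "drive_tool", "payload": {
  "series": [
    [0.0,[0,0,0],[0,0,0]],
    [0.0,[0,0,0],[0,0,0]],
    [0.0,[0,0,0],[0,0,0]],
    [0.0,[0,0,0],[0,0,0]],
    [0.0,[0,0,0],[0,0,0]]
  ]
}}

```text
time: 20.42
tool_pos: [0.5782, -0.0039, 0.159]
ee_rot: [3.142, 0.0, 1.571]
wrist_force: [0.7, 1.1, -2.2]
width: 0.0177
finger_force: 30.0
```

```bash
python3 -c "
from h import *
check('f');print(abs(robot.get_obs()['qvel']).max())
S={n:imaging.get_calibration(n) for n in('scene','side')}
print('earlier lip',tri([(S['scene'],(384.4,190.4)),(S['side'],(329.5,240))]))
print(robot.close_job())"
```

```text
20.425 [ 0.5782 -0.0039  0.159 ] [3.1416 0.0001 1.5708] [ 0.7091  1.1466 -2.2158] [-0.3353 -0.0923 -0.0155] 0.017688780510750162
w tom (317.7184550232154, 21.672432266952395) 3266.5
side tom (330.3541185527328, 213.86451116243262) 216.5
scene tom (357.85425685425685, 188.8326118326118) 115.5
tom base cams [0.5792 0.1336 0.1392] [np.float64(0.000318507606890347), np.float64(0.00031850760689035117)]
wrist ray at that z [0.5793 0.1242 0.1392]
tom in tool axes [0.1375 0.001  0.0197]
0.0013632622437933018
earlier lip (array([0.5763, 0.2226, 0.1357]), [np.float64(0.0007940305842986212), np.float64(0.0007940305842986349)])
the job is handed in; nothing more can be done
None
```

I handed the job in at about 20 s, with the pan held level and at rest, its lip over the middle of the molcajete's mouth, its underside about 10 mm above the rim by estimate, and the tomatillo still centred.

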